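Present a shaft's flat under the flip-down magnifier

ROBOT

A 6-joint arm with a two-finger parallel gripper is mounted at the origin on a cart in front of the work surface, level with it; the furniture and walls round the work are solid. World frame = base frame: x ahead of the robot, y to its left, z up, the work surface at z = 0. Lengths are in m, angles in rad, forces in N, time in s.
With the tool pointing down it reaches from about 0.375 to 0.9 m from the base axis. Payload 3.1 kg.
Tool frame: the origin (TCP) lies on the centre line of the jaws, within the pads' length; the fingertips stand 8 mm ahead of it and the grasp point (between the pads) lies 11 mm behind it; z points along the fingers, y is the line along which they close (so a half turn about z gives the same grasp; the last joint's range is limited). The gripper opens to 87 mm and grips with 3 to 60 N. Pads are 19 mm wide; open, the fingers measure 117 mm over their backs; the gripper's body (75 mm by 190 mm) begins 51 mm behind the grasp point.
Start: joints at [0.952, 0.527, 1.433, -0, 1.181, -0.178], TCP at [0.267, 0.565, 0.231] pointing down, gripper open.
Joint ranges: [-3.08, 3.08], [-0.75, 2.2], [0.22, 2.44], [-1.43, 4.57], [0, 2.65], [-2.85, 2.85]. Speed limits (rad/s): [2.79, 2.79, 3.14, 3.14, 3.14, 3.14].

INTERFACE

Orientations are given as a unit quaternion [x, y, z, w].
In Python, from rig import robot gives the robot as it stands. The module is installed in compiled form; this text tells all that it offers.
- The arm moves only by the tool send_rows, never from a script. Its argument "increments" is one flat list of numbers, 7 for each row, row after row: the turn, a rotation vector about the world's x, y, z in rad, then the shift along the world's x, y, z in cm, then the opening, from 0 (shut) to 1 (fully open). A call has 1 to 20 rows; each row shifts and turns the commanded pose from where the row before left it; what a row does not reach is not made up. A row lasts 1/12 s, in which the tool goes at most 41.7 mm and 7.16 degrees, less where a joint would pass 70% of its speed; a pose out of reach is approached as far as the arm can. A call is refused whole if a number of a shift passes 4.17 or a number of a turn 0.125, either way. A call with a gripper value outside its range is refused whole. The fingers move at their own pace and stop on an object; "newtons" is the grip in N (left out, the last holds). Time passes only in rows, so rows that do not move let the fingers close. It gives the time, the measured TCP pose, the force, the opening and the grip force at its end, in the units of the state.
- robot.get_obs(): the state, without advancing time (a new reading comes with each control period).
- robot.camera(name): name is "scene" or "side" or "wrist"; returns a dict with "image" (480x640x3 uint8, red, green, blue), "range_z" (480x640 float32, m along the optical axis (not along the pixel's ray), 0 where there is no reading), "fx", "fy", "cx", "cy" (pixels), "R" (3x3) and "t" (3): a world point X has camera coordinates R X + t. Camera axes: x right, y down, z forward; pixel columns grow to the right and rows downward; lengths in m; the calibration is good to about 2 mm. A picture is of the moment at which its call begins.
- robot.hand_in(): hands the job in; it is judged then, once.
The state is a dict: "time": time; "q": joint angles; "joint_velocities": joint speeds; "joint_torque": joint torques, N m; "position": TCP position; "tool_rot": TCP orientation; "ft_force": force on the tool from outside, world axes, zero at the start; "moment": the same for the moment, N m; "grip_width": finger opening in m; "grip_force": force on a finger pad.
Only numpy, scipy, OpenCV 4.12 (cv2) and the standard library are available. Lean on these libraries where they do the work, as an engineer would, in place of code of your own. Each camera call takes 0.05 s, during which the arm holds its last target. There are 200 camera calls.

TASK

Get the shaft on the inspection stand ready for a look at its flat: push the red roller of its lever until the brass-coloured flat faces straight up, and only then tip the magnifier past its snap point so that it springs fully down over the shaft. Leave the magnifier open until the flat is up, and leave the other things on the bench where they are.

Things in the scene. Friction and masses are not known exactly. Their poses are not given: they have to be found in the camera images.
- stand: fixed inspection stand on a grey base plate, 165 x 190 x 12 mm (x from -65 to +100 mm, y from -95 to +95 mm). Origin on the bench under the middle of the shaft; x points from the shaft towards the magnifier's hinge (roughly away from the robot), y along the shaft towards the lever, z up. Two V-blocks at y = -52 and +52 mm carry the shaft; keepers over them (top at 84 mm) hold it in, so that it can only roll.
- shaft (a joint): roll of the steel shaft (36 mm diameter, 164 mm long, from y = -70 to +94 mm) in the V-blocks, rad. 0: its brass-coloured flat (28 x 70 mm, at its middle) faces straight up, and so does its lever; negative: flat and lever lean towards the stand's -x side, as they do at the start. Range -1.35 to 0.8. It has friction (0.08 N m) and no spring: it stays where it is left, and can be rolled too far.
- shaft_axis (a point): point on the shaft's axis at the lever: in the stand's frame x = 0, y = +85 mm, z = 60 mm. Axes as the stand's.
- lever_roller (a point): centre of the red roller (18 mm diameter, 18 mm wide along y, turning freely) in the end of the lever, 62 mm from the shaft's axis. The lever is a short dark bar at y = +85 mm, 10 mm thick and 24 mm wide along y, that points the same way as the flat; it is moved by pushing the roller with a fingertip.
- lens (a joint): angle of the magnifier flap on its hinge, rad. 0: open, leaning 0.35 rad back from upright, away from the shaft, against its stop (so at the start); 1.92: closed, level above the shaft's flat, against its stop. An over-centre spring drives it to the nearer stop: it resists with about 0.35 N m at the open stop, less and less up to the snap point at about 0.9 rad, beyond which it springs shut by itself.
- lens_hinge (a point): middle of the flap's hinge: in the stand's frame x = 72 mm, y = 0, z = 110 mm. The hinge runs along the stand's y. Axes as the stand's.
- lens_tab (a point): centre of the orange tab (36 mm wide, 26 mm long, 8 mm thick) at the free end of the flap, 129 mm from the hinge. The flap is a round clear magnifier in a black frame, 97 mm across and 8 mm thick, centred 72 mm from the hinge; the tab's end lies 142 mm from the hinge.
- multimeter: yellow and black handheld meter, 150 x 76 x 45 mm, a bystander. Origin at the centre of its underside.
- wire_spool: white wire spool lying flat, 65 mm across, 34 mm high, a bystander. Origin at the centre of its underside.
- masking_tape: roll of masking tape lying flat, 100 mm across, 25 mm high, a bystander. Origin at the centre of its underside.
- screwdriver: red-handled screwdriver, 201 mm long, a bystander. Origin at the centre of its underside.
- paste_jar: green jar with a white lid, 50 mm across, 72 mm high, a bystander. Origin at the centre of its underside.
- marker: white marker pen, 135 mm long, a bystander. Origin at the centre of its underside.

How it is judged:
By the outcome, as a careful person would: the job done as asked, in the order asked, and still so for the second after the job is handed in, with the robot touching nothing.
It also fails if it takes over 48 s, if anything falls off the work surface, if the arm or the gripper's body presses on something with over 40 N, if the wrist force passes 120 N, or if a joint passes its speed limit or range.

## Working session

There is one attempt and no reset: what is moved stays moved. The work goes in short steps, Python scripts to look and compute and a tool call to move; the robot and the scene stay as the last step left them, time stands still between calls to the robot, and variables do not carry over. Pictures are saved under pics/ and viewed, at most 10 in all, crops included, and the job is handed in when it is done.

Besides the shell and the picture viewer there is one more tool, called after ">>>" by a JSON object that holds its "op" and its "data", one argument or row to a line. send_rows: Moves the arm, as the interface text tells. Its arguments: {"type":"object","properties":{"increments":{"type":"array"},"newtons":{"type":"number"}},"required":["increments"]}

```bash
mkdir -p pics; python3 - <<'E'
from rig import robot
import cv2,numpy as np,pickle
d={}
for n in("scene","side"):
    c=robot.camera(n);d[n]=c;cv2.imwrite(f"pics/{n}0.png",c["image"][:,:,::-1])
    print(n,c["fx"],c["cx"],c["cy"],-c["R"].T@c["t"],c["R"][2])
pickle.dump(d,open("d0.pkl","wb"))
o=robot.get_obs();print(o["time"],o["position"],o["tool_rot"],o["ft_force"])
E
```

```text
scene 499.4561452151542 319.01943171334545 239.57535505631532 [-0.06250387  1.11022963  1.18084223] [ 0.35529172 -0.69596299 -0.62402188]
side 548.8589330917099 319.6190287294466 241.07557027622798 [ 0.05689485 -1.19799876  1.19506099] [ 0.29306475  0.71423526 -0.63559504]
0.1 [0.26625292 0.56476078 0.22968673] [ 2.18619139e-01  9.75809810e-01 -8.64673530e-04 -3.73789690e-04] [-0.44107002 -0.68364316 -0.46662958]
```

View pics/scene0.png

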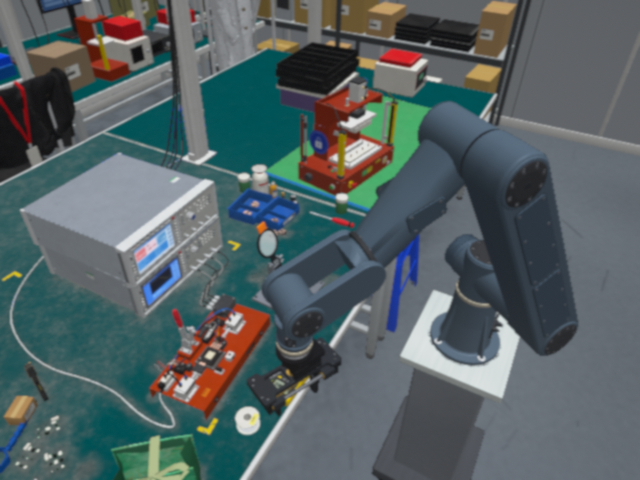

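View pics/side0.png

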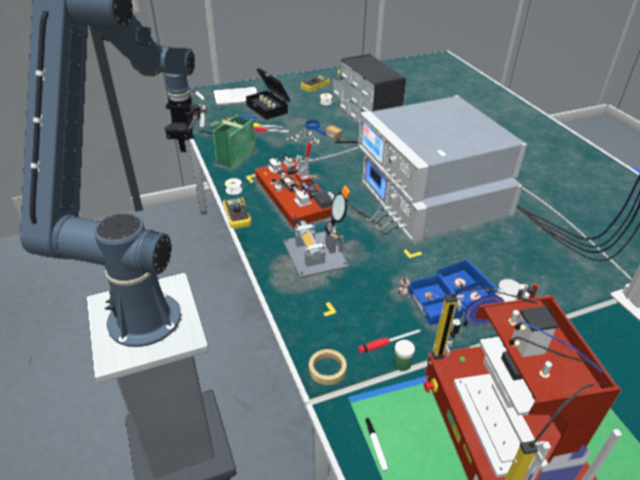

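The stand is at about (315,250) in the side view, and the orange tab at about (346,190). The arm hides most of the stand in the scene view. Next I'll enlarge the side view.

```bash
cat > h.py <<'E'
import numpy as np
def pt(c,u,v,z=None):
    "world point of pixel: by range, or on plane z"
    r=np.array([(u-c["cx"])/c["fx"],(v-c["cy"])/c["fy"],1.])
    o=-c["R"].T@c["t"]; w=c["R"].T@r
    s=c["range_z"][int(round(v)),int(round(u))] if z is None else (z-o[2])/w[2]
    return o+s*w
E
python3 - <<'E'
import pickle,cv2,numpy as np
from h import pt
d=pickle.load(open("d0.pkl","rb"));c=d["side"]
im=c["image"][175:285,275:375];cv2.imwrite("pics/crop1.png",cv2.resize(im[:,:,::-1],None,fx=6,fy=5.4,interpolation=cv2.INTER_CUBIC))
for u,v in [(346,190),(340,207),(315,253),(308,240),(240,212),(234,186),(309,180),(332,215),(290,180),(264,175)]:print(u,v,pt(c,u,v).round(3))
E
```

```text
346 190 [0.666 0.078 0.239]
340 207 [0.646 0.073 0.183]
315 253 [0.541 0.019 0.067]
308 240 [0.545 0.09  0.065]
240 212 [0.392 0.374 0.022]
234 186 [0.411 0.525 0.034]
309 180 [0.68  0.437 0.054]
332 215 [0.63  0.097 0.139]
290 180 [0.614 0.465 0.051]
264 175 [0.537 0.549 0.04 ]
```

View pics/crop1.png

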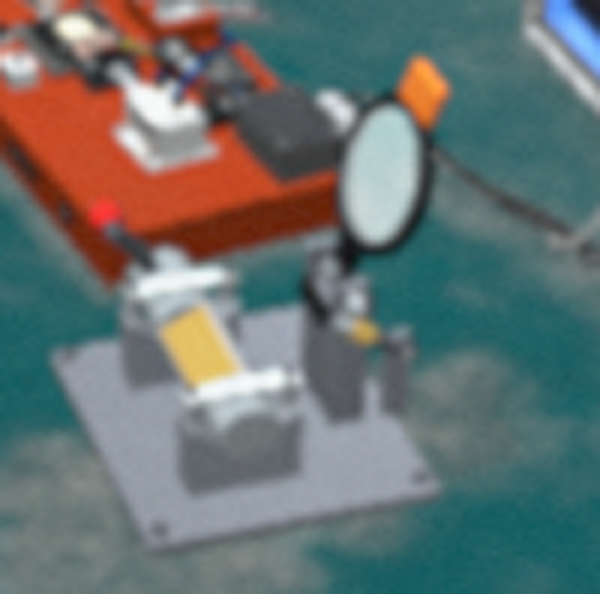

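The crop shows the plate's top corners at crop (52,355), (152,548) and (440,490). The red roller is at (103,212), the tab at (425,92), and the lever leans towards the robot (-x). I'll compute the stand frame from these.

```bash
python3 - <<'E'
import pickle,cv2,numpy as np
from h import pt
d=pickle.load(open("d0.pkl","rb"));c=d["side"]
cr=lambda x,y:(275+x/6,175+y/5.4)
P=[pt(c,*cr(*p),z=.012) for p in((52,355),(152,548),(440,490))]
print(np.round(P,4),np.linalg.norm(P[0]-P[1]),np.linalg.norm(P[2]-P[1]))
# rigid 2D fit
A=np.array([[-.065,.095],[-.065,-.095],[.1,-.095]]);B=np.array(P)[:,:2]
a,b=A-A.mean(0),B-B.mean(0);U,S,V=np.linalg.svd(a.T@b);R=(U@V).T
t=B.mean(0)-R@A.mean(0);th=np.arctan2(R[1,0],R[0,0]);print("stand",t,th,"resid",(A@R.T+t-B).round(4).tolist())
# red mask in region
hsv=cv2.cvtColor(c["image"],cv2.COLOR_RGB2HSV).astype(int)
for n,(u0,u1,v0,v1),(h0,h1) in(("roller",(286,298,207,222),(175,184)),("tab",(338,354,182,200),(7,16))):
    s=hsv[v0:v1,u0:u1];h=np.where(s[...,0]<5,s[...,0]+180,s[...,0]);m=(h>=h0)&(h<=h1)&(s[...,1]>170)&(s[...,2]>120)
    if n=="roller":m&=s[...,2]>190
    v,u=np.nonzero(m);v+=v0;u+=u0
    if len(v)==0:print(n,"none");continue
    p=np.median([pt(c,x,y) for x,y in zip(u,v)],axis=0);q=np.r_[R.T@(p[:2]-t),p[2]]
    print(n,len(v),u.mean(),v.mean(),p.round(4),"stand frame",q.round(4))
    if n=="roller":
        o=-c["R"].T@c["t"];w=pt(c,u.mean(),v.mean(),z=0)-o
        os=np.r_[R.T@(o[:2]-t),o[2]];ws=np.r_[R.T@w[:2],w[2]]
        k=(.085-os[1])/ws[1];q=os+k*ws;print("ray at y=.085",q,np.hypot(q[0],q[2]-.06),np.arctan2(q[0],q[2]-.06))
for s in((0,.085),(.072,0)):print(R@s+t)
E
```

```text
[[ 0.4891  0.1764  0.012 ]
 [ 0.481  -0.0097  0.012 ]
 [ 0.6426 -0.0174  0.012 ]] 0.186233726846056 0.16183154899673383
stand [0.54900576 0.08092319] -0.04525791231005049 resid [[-0.0007, 0.0024], [-0.0012, -0.0013], [0.002, -0.0011]]
roller 20 292.1 213.65 [0.5227 0.1813 0.1138] stand frame [-0.0308  0.0991  0.1138]
ray at y=.085 [-0.03441003  0.085       0.12476985] 0.07334292151564159 -0.48834659029848815
tab 49 344.9795918367347 191.91836734693877 [0.6629 0.0794 0.2336] stand frame [0.1138 0.0036 0.2336]
[0.55285137 0.16583616]
[0.62093203 0.07766574]
```

>>> {"op": "send_rows", "data": {
  "increments": [0, 0, 0.033, 1.75, -3.25, 0, 0, 0, 0, 0.033, 1.75, -3.25, 0, 0, 0, 0, 0.033, 1.75, -3.25, 0, 0, 0, 0, 0.033, 1.75, -3.25, 0, 0, 0, 0, 0.033, 1.75, -3.25, 0, 0, 0, 0, 0.033, 1.75, -3.25, 0, 0, 0, 0, 0.033, 1.75, -3.25, 0, 0, 0, 0, 0.033, 1.75, -3.25, 0, 0, 0, 0, 0.033, 1.75, -3.25, 0, 0, 0, 0, 0.033, 1.75, -3.25, 0, 0, 0, 0, 0.033, 1.75, -3.25, 0, 0, 0, 0, 0.033, 1.75, -3.25, 0, 0, 0, 0, 0, 0, 0, 0, 0, 0, 0, 0, 0, 0, 0, 0, 0, 0, 0, 0, 0, 0, 0]
}}

```text
time: 1.35
position: [0.476, 0.1753, 0.2302]
tool_rot: [0.023, 1.0, 0.0, -0.001]
ft_force: [-0.8, 0.1, 0.3]
grip_width: 0.0019
grip_force: 0.0
```

```bash
python3 - <<'E'
from rig import robot
import cv2,numpy as np,pickle
from h import pt
c=robot.camera("wrist");s=robot.camera("scene");sd=robot.camera("side");o=robot.get_obs();print(o["time"],o["position"],o["tool_rot"],o["grip_width"])
pickle.dump(dict(wrist=c,scene=s,side=sd),open("d1.pkl","wb"))
w=c["image"][:,:,::-1];cv2.imwrite("pics/w1.png",np.hstack([cv2.resize(w,(400,300)),cv2.resize(s["image"][150:360,150:430,::-1],(400,300)) ]))
d=pickle.load(open("d0.pkl","rb"))["side"]
for u,v in((368,195),(385,215),(420,235),(420,170)):print(u,v,pt(d,u,v).round(3))
E
```

```text
1.5 [0.47563575 0.17636863 0.23038873] [ 2.14837548e-02  9.99769102e-01  4.01936506e-05 -4.34732203e-04] 0.0007315837563285469
368 195 [0.882 0.334 0.002]
385 215 [0.854 0.146 0.046]
420 235 [0.92  0.013 0.037]
420 170 [0.889 0.026 0.293]
```

View pics/w1.png

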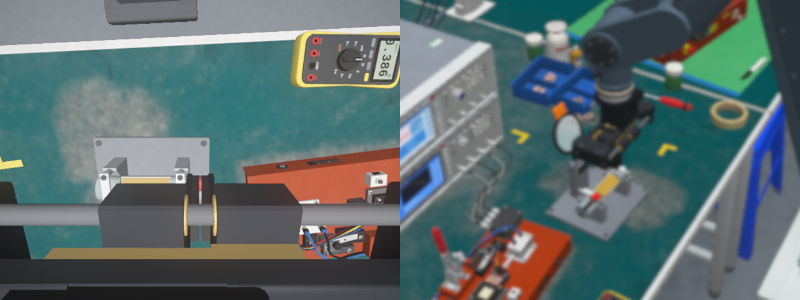

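The wrist view shows the closed fingers lined up with the red roller along the shaft. The scene view now shows the stand clear of the arm. I'll triangulate the roller from the two views.

```bash
python3 - <<'E'
import pickle,cv2,numpy as np
from h import pt
s=pickle.load(open("d1.pkl","rb"))["scene"]
im=s["image"][250:400,250:330] if 0 else s["image"][255:325,250:330]
cv2.imwrite("pics/crop2.png",cv2.resize(im[:,:,::-1],None,fx=8,fy=8,interpolation=cv2.INTER_CUBIC))
hsv=cv2.cvtColor(s["image"],cv2.COLOR_RGB2HSV).astype(int)
h=hsv[...,0];m=((h<5)|(h>174))&(hsv[...,1]>170)&(hsv[...,2]>170);m[:,:250]=0;m[:,330:]=0;m[:255]=0;m[325:]=0
v,u=np.nonzero(m);print(len(u),u.mean(),v.mean(),u.min(),u.max(),v.min(),v.max())
E
```

```text
13 286.84615384615387 287.2307692307692 285 289 286 289
```

View pics/crop2.png

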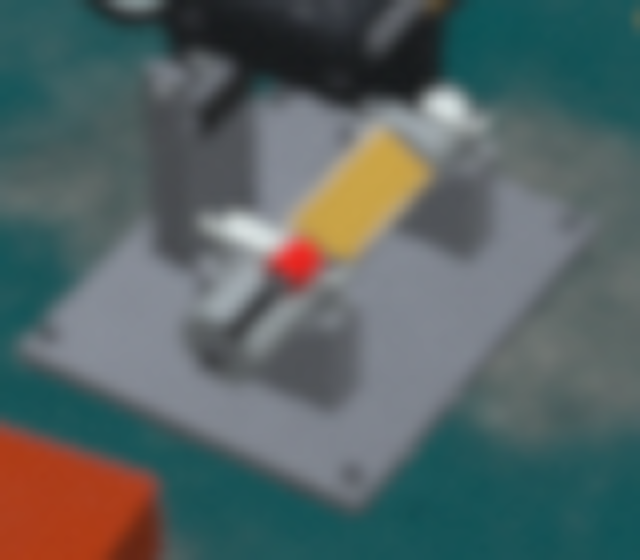

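The crop shows plate corners at crop (18,345), (360,505) and (600,225), and the roller at (297,263). I'll fit the corners from both views and triangulate the roller.

```bash
python3 - <<'E'
import pickle,cv2,numpy as np
from h import pt
a0=pickle.load(open("d0.pkl","rb"))["side"];s=pickle.load(open("d1.pkl","rb"))["scene"]
f=lambda x,y:(275+(x+.5)/6-.5,175+(y+.5)/5.4-.5)
g=lambda x,y:(250+(x+.5)/8-.5,255+(y+.5)/8-.5)
W=[pt(a0,*f(*p),z=.012) for p in((52,355),(152,548),(440,490))]+[pt(s,*g(*p),z=.012) for p in((18,345),(360,505),(600,225))]
A=np.array([[-65,95],[-65,-95],[100,-95],[100,95],[-65,95],[-65,-95]])/1e3;B=np.array(W)[:,:2]
a,b=A-A.mean(0),B-B.mean(0);U,S,V=np.linalg.svd(a.T@b);R=(U@V).T
t=B.mean(0)-R@A.mean(0);print(t,np.arctan2(R[1,0],R[0,0]),((A@R.T+t-B)*1e3).round(1).tolist())
np.savez("st.npz",R=R,t=t)
def tri(p,q):
    M=0;y=0
    for c,(u,v) in((a0,p),(s,q)):
        o=-c["R"].T@c["t"];w=pt(c,u,v,z=0)-o;w/=np.linalg.norm(w);P=np.eye(3)-np.outer(w,w);M=M+P;y=y+P@o
    return np.linalg.solve(M,y)
X=tri((292.1,214.0),g(297,263));q=np.r_[R.T@(X[:2]-t),X[2]];print("roller",X,q,np.hypot(q[0],q[2]-.06),np.arctan2(q[0],q[2]-.06))
E
```

```text
[0.54756424 0.08840334] -0.046696850993143274 [[-1.4, 7.4], [-2.2, 4.0], [0.8, 4.0], [0.3, -3.9], [1.2, -4.1], [1.3, -7.4]]
roller [0.52099484 0.17672826 0.11569194] [-0.03066343  0.08698838  0.11569194] 0.06357544740604511 -0.5032961118677373
```

>>> {"op": "send_rows", "data": {
  "increments": [0, 0, 0, 0, 0, -3, 0, 0, 0, 0, 0, 0, -3, 0, 0, 0, 0, 0, 0, -3, 0, 0, 0, 0, 0, 0, -2.7, 0, 0, 0, 0, 0, 0, 0, 0, 0, 0, 0, 1, -0.05, 0, 0, 0, 0, 0, 0.8, -0.04, 0, 0, 0, 0, 0, 0.4, -0.02, 0, 0, 0, 0, 0, 0.4, -0.02, 0, 0, 0, 0, 0, 0.4, -0.02, 0, 0, 0, 0, 0, 0.4, -0.02, 0, 0, 0, 0, 0, 0.4, -0.02, 0, 0, 0, 0, 0, 0.4, -0.02, 0, 0, 0, 0, 0, 0.3, -0.01, 0, 0, 0, 0, 0, 0.3, -0.01, 0, 0, 0, 0, 0, 0.2, -0.01, 0, 0, 0, 0, 0, 0, 0, 0, 0, 0, 0, 0, 0, 0, 0, 0]
}}

```text
time: 3.0
position: [0.5273, 0.1726, 0.1136]
tool_rot: [0.022, 1.0, -0.0, 0.001]
ft_force: [0.6, 0.2, -0.8]
grip_width: 0.0007
grip_force: 0.0
```

```bash
cat > look.py <<'E'
from rig import robot
import cv2,numpy as np,sys
from h import pt
S=np.load("st.npz");R,t=S["R"],S["t"];n=sys.argv[1]
s=robot.camera("scene");sd=robot.camera("side");o=robot.get_obs()
p=o["position"];print(o["time"],p,"stand",R.T@(p[:2]-t),p[2],o["ft_force"])
a=cv2.resize(s["image"][250:325,245:325,::-1],(400,375),interpolation=cv2.INTER_CUBIC);b=cv2.resize(sd["image"][175:280,270:370,::-1],(400,420),interpolation=cv2.INTER_CUBIC)
cv2.imwrite(f"pics/{n}.png",np.hstack([a,b[:375]]))
# red roller rays on plane stand y=.087
for nm,c,(u0,u1,v0,v1) in(("scene",s,(265,320,255,315)),("side",sd,(285,312,200,240))):
    hsv=cv2.cvtColor(c["image"],cv2.COLOR_RGB2HSV).astype(int);h=hsv[...,0]
    m=((h<4)|(h>174))&(hsv[...,1]>170)&(hsv[...,2]>150);k=np.zeros_like(m);k[v0:v1,u0:u1]=1;v,u=np.nonzero(m&k)
    if len(u)==0:print(nm,"no red");continue
    O=-c["R"].T@c["t"];w=pt(c,u.mean(),v.mean(),z=0)-O
    os=np.r_[R.T@(O[:2]-t),O[2]];ws=np.r_[R.T@w[:2],w[2]];q=os+(.087-os[1])/ws[1]*ws
    print(nm,len(u),u.mean(),v.mean(),q.round(4),"ang",np.arctan2(q[0],q[2]-.06))
E
python3 look.py l1
```

```text
3.1 [0.52710315 0.17262185 0.11364558] stand [-0.02437009  0.08317158] 0.1136455813705534 [0.07707941 0.89374471 0.36116304]
scene no red
side no red
```

View pics/l1.png

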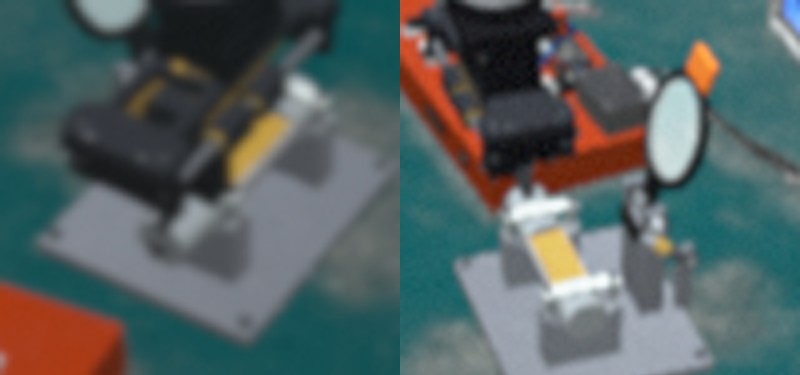

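The gripper hides the roller in both views. I'll back off and measure.

>>> {"op": "send_rows", "data": {
  "increments": [0, 0, 0, -2.5, 0.12, 0, 0, 0, 0, 0, -2.5, 0.12, 0, 0, 0, 0, 0, 0, 0, 3, 0, 0, 0, 0, 0, 0, 3, 0, 0, 0, 0, 0, 0, 3, 0, 0, 0, 0, 0, 0, 2.7, 0, 0, 0, 0, 0, 0, 0, 0]
}}

```text
time: 3.68
position: [0.4803, 0.1757, 0.236]
tool_rot: [0.022, 1.0, 0.001, 0.006]
ft_force: [0.8, 0.2, -0.2]
grip_width: 0.0007
grip_force: 0.0
```

```bash
python3 look.py l2
```

```text
3.7833 [0.47742404 0.1752216  0.23183824] stand [-0.0741164   0.08344948] 0.23183824185596386 [ 0.60058515 -0.22007991 -1.2574403 ]
scene 16 279.875 282.3125 [-0.0066  0.087   0.1245] ang -0.1024350291767337
side 18 298.72222222222223 210.83333333333334 [-0.0072  0.087   0.1237] ang -0.11223613796723314
```

View pics/l2.png

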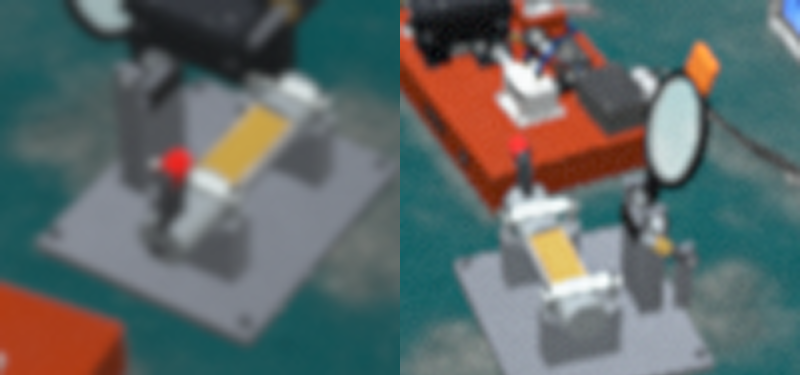

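>>> {"op": "send_rows", "data": {
  "increments": [0, 0, 0, 0, 0, -3, 0, 0, 0, 0, 0, 0, -3, 0, 0, 0, 0, 0, 0, -3, 0, 0, 0, 0, 0, 0, -2.8, 0, 0, 0, 0, 0, 0, 0, 0, 0, 0, 0, 1.5, -0.07, 0, 0, 0, 0, 0, 1.5, -0.07, 0, 0, 0, 0, 0, 1, -0.05, 0, 0, 0, 0, 0, 0.5, -0.02, 0, 0, 0, 0, 0, 0.2, -0.01, 0, 0, 0, 0, 0, 0.2, -0.01, 0, 0, 0, 0, 0, 0.2, -0.01, 0, 0, 0, 0, 0, 0.2, -0.01, 0, 0, 0, 0, 0, 0.1, -0.01, 0, 0, 0, 0, 0, 0.1, -0.01, 0, 0, 0, 0, 0, 0, 0, 0, 0, 0, 0, 0, 0, 0, 0, 0, 0, 0, 0, 0, 0, 0, 0]
}}

```text
time: 5.28
position: [0.5312, 0.1726, 0.1125]
tool_rot: [0.022, 1.0, -0.0, -0.0]
ft_force: [-0.6, 0.5, 0.1]
grip_width: 0.0003
grip_force: 0.7
```

>>> {"op": "send_rows", "data": {
  "increments": [0, 0, 0, -2.5, 0.12, 0, 0, 0, 0, 0, -2.5, 0.12, 0, 0, 0, 0, 0, 0, 0, 3, 0, 0, 0, 0, 0, 0, 3, 0, 0, 0, 0, 0, 0, 3, 0, 0, 0, 0, 0, 0, 3, 0, 0, 0, 0, 0, 0, 0, 0, 0, 0, 0, 0, 0, 0, 0]
}}

```text
time: 5.95
position: [0.4834, 0.1751, 0.2347]
tool_rot: [0.022, 1.0, 0.0, 0.003]
ft_force: [0.3, 0.1, 0.2]
grip_width: 0.0002
grip_force: 0.0
```

```bash
python3 look.py l3
```

```text
6.05 [0.48118132 0.1748144  0.23203074] stand [-0.07034421  0.08321812] 0.23203074113930833 [ 0.415817   -0.06740621 -0.36348972]
scene 16 278.875 281.625 [-0.003   0.087   0.1256] ang -0.045517744414549366
side 21 300.14285714285717 210.42857142857142 [-0.0023  0.087   0.1243] ang -0.0355262161781717
```

>>> {"op": "send_rows", "data": {
  "increments": [0, 0, 0, 0, 0, 3.7, 0, 0, 0, 0, 0, 0, 3.7, 0, 0, 0, 0, 0, 0, 3.6, 0, 0, 0, 0, 3.3, -1.8, 0, 0, 0, 0, 0, 3.3, -1.8, 0, 0, 0, 0, 0, 3.3, -1.8, 0, 0, 0, 0, 0, 3.3, -1.8, 0, 0, 0, 0, 0, 3.3, -1.8, 0, 0, 0, 0, 0, 0, 0, 0, 0, 0, 0, 0, 0, 0, 0, 0]
}}

```text
time: 6.88
position: [0.6472, 0.0835, 0.3388]
tool_rot: [0.024, 1.0, 0.0, -0.003]
ft_force: [-1.2, 0.0, 0.5]
grip_width: 0.0002
grip_force: 0.0
```

```bash
python3 - <<'E'
from rig import robot
import cv2,numpy as np,pickle
from h import pt
S=np.load("st.npz");R,t=S["R"],S["t"]
c=robot.camera("wrist");o=robot.get_obs();print(o["time"],o["position"],o["tool_rot"],"cam",-c["R"].T@c["t"],c["R"][2])
pickle.dump(c,open("w2.pkl","wb"))
hsv=cv2.cvtColor(c["image"],cv2.COLOR_RGB2HSV);m=cv2.inRange(hsv,(17,90,90),(28,255,255))
n,l,st,ce=cv2.connectedComponentsWithStats(m);i=1+st[1:,4].argmax();print(st[i],ce[i])
k=cv2.erode((l==i).astype(np.uint8),np.ones((7,7)));v,u=np.nonzero(k&(c["range_z"]>0))
P=np.array([pt(c,a,b) for a,b in zip(u,v)]);Q=np.c_[(P[:,:2]-t)@R,P[:,2]]
A=np.c_[Q[:,0],Q[:,1],np.ones(len(Q))];x,r,*_=np.linalg.lstsq(A,Q[:,2],rcond=None)
print(len(Q),Q.mean(0),"slopes",x,"rms",np.std(A@x-Q[:,2]),"std err",np.std(A@x-Q[:,2])/np.sqrt(len(Q))/Q[:,0].std())
cv2.imwrite("pics/w2.png",c["image"][:,:,::-1])
E
```

```text
6.9333 [0.64594454 0.0845668  0.33952454] [ 2.29842264e-02  9.99731847e-01  2.76119653e-04 -2.80772782e-03] cam [0.57157605 0.08719651 0.49360949] [ 0.27810895 -0.01349096 -0.96045479]
[  68  390  419   25 8083] [295.43201782 404.05901274]
5428 [ 0.07769269 -0.00341873  0.42915264] slopes [-1.1315909  -0.01922617  0.51700325] rms 0.0013046169764115907 std err 0.041827399776482914
```

View pics/w2.png

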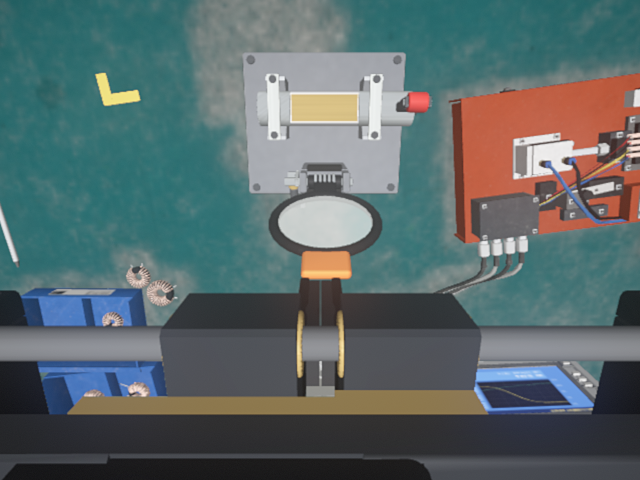

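The wrist view shows the brass flat at u 290–358, v 93–122, with the plate, the roller (418,101) and the tab (326,265) all visible. I'll fit the flat's plane within that box.

```bash
cat > flat.py <<'E'
import cv2,numpy as np
from h import pt
S=np.load("st.npz");R,t=S["R"],S["t"]
def fit(P):
    Q=np.c_[(P[:,:2]-t)@R,P[:,2]]
    A=np.c_[Q[:,0],Q[:,1],np.ones(len(Q))];x=np.linalg.lstsq(A,Q[:,2],rcond=None)[0];s=np.std(A@x-Q[:,2])
    return Q,x,s,s/np.sqrt(len(Q))/Q[:,0].std()
def flat(c):
    hsv=cv2.cvtColor(c["image"],cv2.COLOR_RGB2HSV);m=cv2.inRange(hsv,(17,90,90),(28,255,255));m[:60]=0;m[160:]=0;m[:,:260]=0;m[:,400:]=0
    k=cv2.erode(m,np.ones((5,5)));v,u=np.nonzero((k>0)&(c["range_z"]>0))
    Q,x,s,e=fit(np.array([pt(c,a,b) for a,b in zip(u,v)]));print("flat",len(Q),Q.mean(0).round(4),"roll",-x[0],"rms",s,"err",e)
    v,u=np.nonzero(m);cor=np.array([pt(c,a,b,z=.076) for a,b in zip(u,v)]);q=(cor[:,:2]-t)@R;print("flat centroid on z=.076",q.mean(0),np.percentile(q[:,0],[1,99]))
    m=np.zeros(m.shape,bool);m[140:160,250:300]=1;m[57:70,290:365]=1;m[145:185,365:390]=1
    v,u=np.nonzero(m&(c["range_z"]>0));Q,x,s,e=fit(np.array([pt(c,a,b) for a,b in zip(u,v)]));print("plate z",Q[:,2].mean(),"slope",-x[0],s,e)
    hs=hsv.astype(int);r=((hs[...,0]<4)|(hs[...,0]>174))&(hs[...,1]>170)&(hs[...,2]>150);k=np.zeros(r.shape,bool);k[85:120,400:440]=1;v,u=np.nonzero(r&k)
    p=pt(c,u.mean(),v.mean(),z=.122);print("roller px",u.mean(),v.mean(),R.T@(p[:2]-t))
    for p in((245,53),(405,53),(396,192),(249,192)):print((R.T@(pt(c,*p,z=.012)[:2]-t)).round(4),end=" ")
E
python3 - <<'E'
import pickle;from flat import flat
flat(pickle.load(open("w2.pkl","rb")))
E
```

```text
flat 1275 [0.0032 0.004  0.0707] roll -0.04043466172990548 rms 0.0008278258873788925 err 0.0037943435201104373
flat centroid on z=.076 [0.00359441 0.00405168] [-0.00832993  0.01632151]
plate z 0.012066808948662838 slope 3.799712278790868e-05 0.0008865279626252906 0.0003141798680024605
roller px nan nan [nan nan]
[-0.0589 -0.087 ] [-0.0589  0.098 ] [0.1029 0.0966] [ 0.1028 -0.0909] flat.py:16: RuntimeWarning: Mean of empty slice.
  p=pt(c,u.mean(),v.mean(),z=.122);print("roller px",u.mean(),v.mean(),R.T@(p[:2]-t))
  ret = ret.dtype.type(ret / rcount)
```

>>> {"op": "send_rows", "data": {
  "increments": [0, 0, 0, -3.3, 1.8, 0, 0, 0, 0, 0, -3.3, 1.8, 0, 0, 0, 0, 0, -3.3, 1.8, 0, 0, 0, 0, 0, -3.3, 1.8, 0, 0, 0, 0, 0, -3.3, 1.8, 0, 0, 0, 0, 0, 0, 0, 0, 0, 0, 0, 0, 0, 0, -4, 0, 0, 0, 0, 0, 0, -4, 0, 0, 0, 0, 0, 0, -4, 0, 0, 0, 0, 0, 0, -4, 0, 0, 0, 0, 0, 0, -4, 0, 0, 0, 0, 0, 0, -3, 0, 0, 0, 0, 0, 0, 0, 0]
}}

```text
time: 8.02
position: [0.4759, 0.1747, 0.1073]
tool_rot: [0.022, 1.0, -0.001, -0.007]
ft_force: [-0.9, 0.4, -0.1]
grip_width: 0.0005
grip_force: 0.0
```

>>> {"op": "send_rows", "data": {
  "increments": [0, 0, 0, 1.5, -0.07, 0, 0, 0, 0, 0, 1.5, -0.07, 0, 0, 0, 0, 0, 1, -0.05, 0, 0, 0, 0, 0, 0.5, -0.02, 0, 0, 0, 0, 0, 0.2, -0.01, 0, 0, 0, 0, 0, 0.2, -0.01, 0, 0, 0, 0, 0, 0.1, -0.01, 0, 0, 0, 0, 0, 0.1, -0.01, 0, 0, 0, 0, 0, 0.1, -0.01, 0, 0, 0, 0, 0, 0.05, 0, 0, 0, 0, 0, 0, 0, 0, 0, 0, 0, 0, 0, 0, 0, 0, 0, 0, 0, 0, 0, 0, 0, 0]
}}

```text
time: 9.1
position: [0.5337, 0.1724, 0.1124]
tool_rot: [0.022, 1.0, -0.0, -0.0]
ft_force: [-1.6, 0.1, -0.3]
grip_width: 0.0006
grip_force: 0.6
```

>>> {"op": "send_rows", "data": {
  "increments": [0, 0, 0, -2.5, 0.12, 0, 0, 0, 0, 0, -2.5, 0.12, 0, 0, 0, 0, 0, 0, 0, 4, 0, 0, 0, 0, 0, 0, 4, 0, 0, 0, 0, 0, 0, 4, 0, 0, 0, 0, 0, 0, 4, 0, 0, 0, 0, 0, 0, 4, 0, 0, 0, 0, 0, 0, 3, 0, 0, 0, 0, 3.3, -1.8, 0, 0, 0, 0, 0, 3.3, -1.8, 0, 0, 0, 0, 0, 3.3, -1.8, 0, 0, 0, 0, 0, 3.3, -1.8, 0, 0, 0, 0, 0, 3.3, -1.8, 0, 0, 0, 0, 0, 0, 0, 0, 0, 0, 0, 0, 0, 0, 0, 0, 0, 0, 0, 0, 0, 0, 0]
}}

```text
time: 10.43
position: [0.6486, 0.0847, 0.342]
tool_rot: [0.023, 1.0, 0.0, -0.001]
ft_force: [0.3, 0.2, -0.2]
grip_width: 0.0004
grip_force: 0.0
```

```bash
python3 - <<'E'
from rig import robot
from flat import flat
for i in range(2):
    c=robot.camera("wrist");o=robot.get_obs();print(o["time"],o["position"]);flat(c)
E
```

```text
10.4833 [0.64820915 0.08524613 0.34241278]
flat 1262 [0.0035 0.004  0.0707] roll -0.010326143867894733 rms 0.0008224225722281193 err 0.003769782994211915
flat centroid on z=.076 [0.00396651 0.0040597 ] [-0.00807408  0.01666925]
plate z 0.01206490346995779 slope -0.0005370112944127839 0.0009252806273392209 0.00032595863903914896
roller px nan nan [nan nan]
[-0.0565 -0.0864] [-0.0568  0.0996] [0.1059 0.0986] [ 0.1062 -0.0901] 10.5333 [0.64802762 0.0855468  0.34276566]
flat 1258 [0.0041 0.004  0.0707] roll -0.00358901744630624 rms 0.0008390334621203078 err 0.0038945800762672524
flat centroid on z=.076 [0.00435066 0.00393411] [-0.00751813  0.01634872]
plate z 0.012093706937224568 slope -0.00044630016543579105 0.0009303601938554509 0.0003278250803680193
roller px nan nan [nan nan]
[-0.0568 -0.0861] [-0.0573  0.1   ] [0.1055 0.0992] [ 0.106  -0.0896] flat.py:16: RuntimeWarning: Mean of empty slice.
  p=pt(c,u.mean(),v.mean(),z=.122);print("roller px",u.mean(),v.mean(),R.T@(p[:2]-t))
  ret = ret.dtype.type(ret / rcount)
```

The flat is up, reading −0.4° ± 0.2°. Now I'll go behind the magnifier.

>>> {"op": "send_rows", "data": {
  "increments": [0, 0, 0, 3, -0.2, 0, 0, 0, 0, 0, 3, -0.2, 0, 0, 0, 0, 0, 0, 0, 0, 0, 0, 0, 0, 0, 0, -3, 0, 0, 0, 0, 0, 0, -3, 0, 0, 0, 0, 0, 0, -3, 0, 0, 0, 0, 0, 0, -3, 0, 0, 0, 0, 0, 0, -0.4, 0, 0, 0, 0, 0, 0, 0, 0]
}}

```text
time: 11.28
position: [0.7067, 0.0816, 0.2167]
tool_rot: [0.022, 1.0, 0.0, -0.003]
ft_force: [-0.6, 0.3, 0.1]
grip_width: 0.0003
grip_force: 0.0
```

>>> {"op": "send_rows", "data": {
  "increments": [0, 0, 0, -1, 0.05, 0, 0, 0, 0, 0, -1, 0.05, 0, 0, 0, 0, 0, -1, 0.05, 0, 0, 0, 0, 0, -1, 0.05, 0, 0, 0, 0, 0, -1, 0.05, 0, 0, 0, 0, 0, -1, 0.05, 0, 0, 0, 0, 0, -1, 0.05, 0, 0, 0, 0, 0, -1, 0.05, 0, 0, 0, 0, 0, -1, 0.05, 0, 0, 0, 0, 0, -1, 0.05, 0, 0, 0, 0, 0, -1, 0.05, 0, 0, 0, 0, 0, -1, 0.05, 0, 0, 0, 0, 0, -1, 0.05, 0, 0, 0, 0, 0, -1, 0.05, 0, 0, 0, 0, 0, -1, 0.05, 0, 0, 0, 0, 0, -0.5, 0, 0, 0, 0, 0, 0, 0, 0, 0, 0, 0, 0, 0, 0, 0, 0, 0]
}}

```text
time: 12.78
position: [0.5542, 0.0883, 0.2189]
tool_rot: [0.022, 1.0, -0.0, 0.0]
ft_force: [0.4, -0.7, -1.2]
grip_width: 0.0009
grip_force: 0.0
```

```bash
python3 look.py l4
```

```text
12.8833 [0.55474763 0.08817088 0.21862996] stand [0.00718641 0.00010311] 0.21862995915145844 [0.07497921 0.38103266 1.25626447]
scene 19 278.1578947368421 281.1578947368421 [-0.0004  0.087   0.1262] ang -0.0055359972876684775
side 19 300.8421052631579 210.21052631578948 [1.000e-04 8.700e-02 1.246e-01] ang 0.002007589156919008
```

View pics/l4.png

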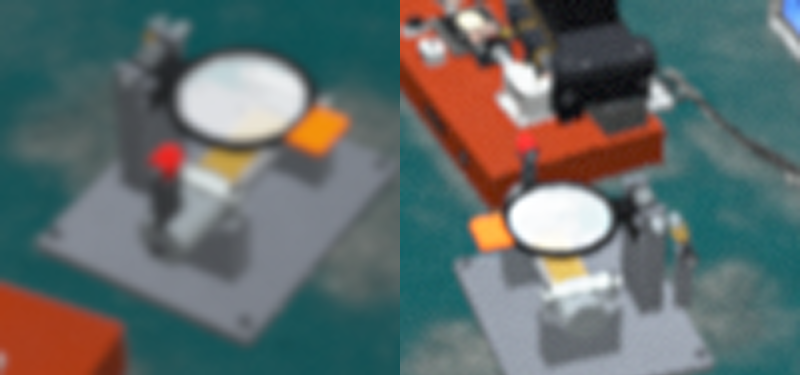

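The magnifier is fully down and level over the shaft, and both cameras read the lever within 0.01 rad of upright. The gripper is clear of it, so I'll lift away and hand in.

>>> {"op": "send_rows", "data": {
  "increments": [0, 0, 0, 0, 0, 3, 0, 0, 0, 0, 0, 0, 3, 0, 0, 0, 0, 0, 0, 3, 0, 0, 0, 0, 0, 0, 0, 0, 0, 0, 0, 0, 0, 0, 0, 0, 0, 0, 0, 0, 0, 0]
}}

```text
time: 13.38
position: [0.554, 0.0882, 0.3079]
tool_rot: [0.022, 1.0, 0.0, -0.0]
ft_force: [0.1, 0.5, -0.7]
grip_width: 0.0004
grip_force: 0.0
```

```bash
python3 -c "
from rig import robot
print(robot.hand_in())"
```

```text
the job is handed in; nothing more can be done
None
```

The job is handed in at about 13 s: the flat faces straight up to within about 0.01 rad, the magnifier was then tipped and sprang fully down over the shaft, and the arm touched nothing else that I could see.

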